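# Hook the tape measure, draw it out and lock it

## Robot

A 7-joint arm with a two-finger parallel gripper is mounted at the origin on a cart in front of the work surface, level with it; the furniture and walls round the work are solid. World frame = base frame: x ahead of the robot, y to its left, z up, the work surface at z = 0. Lengths are in m, angles in rad, forces in N, time in s.
With the tool pointing down it reaches from about 0.4 to 0.9 m from the base axis. Payload 5.5 kg.
Tool frame: the origin (TCP) lies midway between the tips of the shut fingers; the grasp point (between the pads) lies 19 mm behind it (manip.grip_depth is the distance from the TCP to the grasp point, in m); z points along the fingers, y is the line along which they close (so a half turn about z gives the same grasp; the last joint's range is limited). The gripper opens to 92 mm and grips with 3 to 60 N. Pads are 19 mm wide; open, the fingers measure 130 mm over their backs; the gripper's body (75 mm by 190 mm) begins 47 mm behind the grasp point.
Start: joints at [1.398, 0.501, -0.427, 1.55, 0.221, 1.138, -0.21], TCP at [0.274, -0.589, 0.227] pointing down, gripper open.
Joint ranges: [-2.88, 2.88], [-0.31, 2.03], [-1.54, 1.56], [0.2, 2.42], [-1.41, 4.55], [0.19, 2.02], [-2.57, 2.57]. Speed limits (rad/s): [2.57, 2.57, 3.14, 3.14, 3.14, 3.14, 3.14].

## Interface

Orientations are given as a unit quaternion [x, y, z, w].
In Python, from bench import manip, effector, viewer gives the robot as it stands. Calls block until the motion is done:
- manip.move_pose(position, orientation): joint-space move of the TCP to a pose.
- manip.servo_line(position, ori=None, vel=0.15): straight line of the TCP; ori=None keeps the orientation; vel is the mean speed in m/s.
- manip.movej(angles): joint-space move.
- effector.open_jaws() and effector.close(f_grip=None): open the fingers fully, or close them until they stop; f_grip is the grip in N (None keeps the last).
- manip.sleep(seconds).
- manip.solve_ik(position, orientation): joint angles nearest the present ones, or None.
- viewer.get_image(name): name is "scene" or "top" or "wrist"; returns the picture (420x560x3 uint8, red, green, blue); there is no depth.
- viewer.get_calibration(name): a dict with "vfov" (degrees; the focal length in pixels is half the picture's height over the tangent of half this angle, whatever the lens; pixels are square), "cx", "cy" (the principal point, pixels), "dist_coeffs" ([k1, k2, p1, p2, k3] as OpenCV has them; the pictures are not rectified), "eye" and "attitude" of the camera in the world. Camera axes: x right, y down, z forward; pixel columns grow to the right and rows downward; lengths in m; the calibration is good to about 2 mm. A picture is of the moment at which its call begins: read the wrist's pose just before it. get_calibration takes no time and is no camera call; for the wrist camera it gives the pose at the moment of the call.
A pose or a line that the arm cannot do raises manip.PlanningError and nothing moves.
- manip.hand_in(): hands the job in; it is judged then, once.
Readings, each from a call of its own:
- manip.current_clock(): time.
- manip.current_q(): joint angles.
- manip.current_joint_velocities(): joint speeds.
- manip.current_tau(): joint torques, N m.
- manip.current_tool_pos(): TCP position.
- manip.current_tcp_rot(): TCP orientation.
- manip.current_force(): force on the tool from outside, world axes, zero at the start.
- manip.current_wrist_torque(): the same for the moment, N m.
- manip.current_finger_gap(): finger opening in m.
- manip.current_gripper_force(): force on a finger pad.
Only numpy, scipy, OpenCV 4.12 (cv2) and the standard library are available. Lean on these libraries where they do the work, as an engineer would, in place of code of your own. Each camera call takes 0.05 s, during which the arm holds its last target. There are 200 camera calls.

## Task

Set off 60 mm on the screwed-down wooden batten: take the yellow tape measure from its dock, lower it over the batten so that its hook catches the free end (the far end, without screws), and back away along the batten against the spring until 60 mm of blade is out (the red line is at the mouth). With the hook still on the end, press the case down on the batten gently until the red lock foot under it snaps in, then let go of it, leaving it standing locked on the batten. Do not force it, and leave the jars, the shed and the green car where they are.

Things in the scene. Friction and masses are not known exactly. Their poses are not given: they have to be found in the camera images.
- tape_grip (a point): Centre of the yellow tape measure's case, a box 80 mm long (x), 30 mm wide (y) and 56 mm high (z) with black rubber bands, 0.25 kg; the point is half-way up, 28 mm over the underside. Its x axis points to the front, where the blade comes out, z up. Grasp across the 30 mm width. It starts standing in the dock.
- tape_mouth (a point): Middle of the blade's mouth in the case's front face, 40 mm ahead of the case's centre and 9 mm over its underside; axes as the case.
- hook (a point): Middle of the inner face (the face that bears on the batten's end) of the steel hook lip at the end of the blade, 4 mm below the case's underside. The lip is 3 mm thick (x), 20 mm wide and reaches from 10 mm above to 11 mm below the case's underside; with the blade in, its inner face is level with the case's front. The blade is stiff, 18 mm wide, with black lines every 10 mm and a broad red line at 60 mm.
- blade (a joint): How far the blade is drawn out (m): 0 in, 0.070 at its hard stop; equals the distance from the hook's inner face to the case's front. A spring pulls it in with about 2 N at 0 and 4 N at 0.060. Free to slide while the lock is off.
- lock (a joint): Travel of the red lock foot (m): 0 off, about 0.006 locked (blade braked). Pushing it in takes 10 to 14 N all the way, a little jerkily; it passes its catch only in the last half millimetre before the case's underside lies flush on the batten, then snaps in and stays. Once the case bears on the batten force rises steeply (some 15 N per mm): go by force, not much over 20 N.
- batten: Light wooden batten 200 x 50 mm, 18 mm high, fixed on the table; origin at the centre of its underside, x along it towards the free end, z up. Two dark screw heads mark the other end, which is the one nearer the robot.
- batten_end (a point): Middle of the top edge of the batten's free end (100 mm from the batten's centre along its x, 18 mm up), axes as the batten. The blade lies along the batten, the hook's inner face against this end.
- dock: Low grey plastic dock 64 x 44 mm, fixed; two rails 20 mm high carry the case, side lips 24 mm high stand 2 mm clear of it, the front with the hook overhangs. Origin at the centre of its underside, x the way the tape points. Lift the tape straight up out of it.
- jar_yellow: Yellow paint jar, 34 mm across, 43 mm high, loose bystander; origin at its underside.
- jar_red: Red paint jar, 29 mm across, 36 mm high, loose bystander; origin at its underside.
- shed: Small red toy shed 46 x 58 x 38 mm, loose bystander; origin at its underside.
- car_green: Green toy car 22 x 58 x 21 mm, loose bystander; origin at its underside.
- lock_foot (a point): Middle of the underside of the red lock foot (40 x 16 mm, under the middle of the case). Off, it stands 5 mm proud of the case's underside; locked, it lies just inside it. Axes as the case.
Not all that is in view belongs to the job. Leave any blue look-alike of the part that bears tape_grip alone.

How it is judged:
By the outcome, as a careful person would: the job done as asked, in the order asked, and still so for the second after the job is handed in, with the robot touching nothing.
It also fails if it takes over 54 s, if anything falls off the work surface, if the arm or the gripper's body presses on something with over 40 N, if the wrist force passes 120 N, or if a joint passes its speed limit or range.

## Working session

There is one attempt and no reset: what is moved stays moved. The work goes in short steps, each a Python script; the robot and the scene stay as the last script left them, time stands still between calls to the robot, and variables do not carry over. Pictures are saved under pics/ and viewed, at most 11 in all, crops included, and the job is handed in when it is done.

```bash
ls; mkdir -p pics
python3 - <<'E'
from bench import manip, effector, viewer
import cv2
for n in ["scene","top"]:
    im=viewer.get_image(n); cv2.imwrite(f"pics/{n}0.png",im[:,:,::-1])
    print(n,viewer.get_calibration(n))
print(viewer.get_calibration("wrist"), manip.current_clock(), manip.current_tool_pos(), manip.current_tcp_rot(), manip.grip_depth)
E
```

```text
pics
scene {'vfov': 50.51244972784054, 'cx': 277.28755507510306, 'cy': 208.01079444825052, 'dist_coeffs': array([0.03130332, 0.        , 0.        , 0.        , 0.        ]), 'eye': array([0.02431124, 0.82290828, 0.58549267]), 'attitude': array([-0.18437426,  0.8301052 , -0.51071592,  0.12688872])}
top {'vfov': 48.87806882846196, 'cx': 276.7700675096736, 'cy': 206.88112119874552, 'dist_coeffs': array([0.02978004, 0.        , 0.        , 0.        , 0.        ]), 'eye': array([ 0.42497321, -0.08678764,  1.40352556]), 'attitude': array([ 0.71770367, -0.69609315,  0.01433167, -0.01226258])}
{'vfov': 70.68318602844427, 'cx': 274.9674819552789, 'cy': 209.6294520857924, 'dist_coeffs': array([-0.0059025,  0.       ,  0.       ,  0.       ,  0.       ]), 'eye': array([ 0.3432726 , -0.55670317,  0.38438999]), 'attitude': array([ 0.83469879, -0.53208852, -0.07740575,  0.11902975])} 0.1 [ 0.27409191 -0.58868464  0.22578621] [ 9.76345615e-01  2.16213920e-01 -1.61228908e-04 -8.68569296e-04] 0.0188
```

View pics/top0.png

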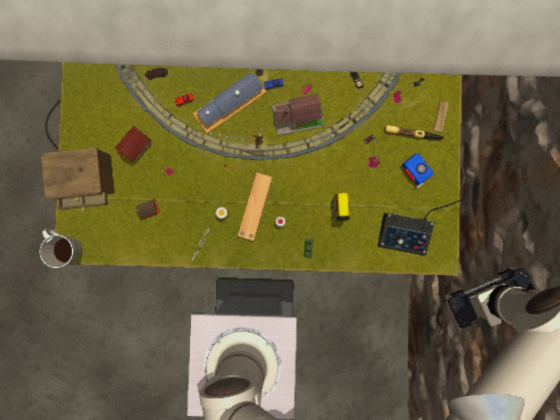

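View pics/scene0.png

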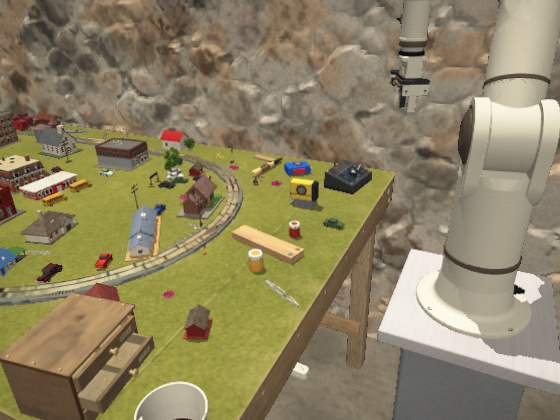

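The top view shows the tape at (343,207), the batten from its screws at (247,236) to its free end at (263,176), the red jar at (280,222) and the yellow jar at (222,213). I'll compute coordinates and look closer with the wrist camera.

```bash
cat > h.py <<'E'
import numpy as np, cv2
from scipy.spatial.transform import Rotation as R
from bench import manip, effector, viewer
def K(c):
    f=210/np.tan(np.radians(c["vfov"])/2); return np.array([[f,0,c["cx"]],[0,f,c["cy"]],[0,0,1]])
def ray(c,uv,z):
    p=cv2.undistortPoints(np.array([[uv]],float),K(c),np.array(c["dist_coeffs"]))[0,0]
    d=R.from_quat(c["attitude"]).apply([p[0],p[1],1]); e=np.array(c["eye"])
    return e+d*(z-e[2])/d[2]
def proj(c,P):
    Rm=R.from_quat(c["attitude"]).as_matrix().T
    return cv2.projectPoints(np.atleast_2d(np.array(P,float)),cv2.Rodrigues(Rm)[0],-Rm@np.array(c["eye"]),K(c),np.array(c["dist_coeffs"]))[0][:,0]
def down(yaw): # tool down, tool y axis (closing) at angle yaw+90deg => tool x along yaw
    x=np.array([np.cos(yaw),np.sin(yaw),0]); z=np.array([0,0,-1.]); return R.from_matrix(np.c_[x,np.cross(z,x),z]).as_quat()
def snap(n,name):
    c=viewer.get_calibration(n); im=viewer.get_image(n); cv2.imwrite(f"pics/{name}.png",im[:,:,::-1]); np.save(f"pics/{name}.npy",c,allow_pickle=True); return c,im
E
python3 - <<'E'
from h import *
c=viewer.get_calibration("top")
for n,uv,z in [("tape",(343,207),.076),("tape front?",(342,193),.076),("tape other",(344,220),.076),("scr end",(247,238),.018),("free end",(263,175),.018),("redjar",(280,222),.036),("yjar",(222,213),.043),("car",(309,247),.02)]:
    print(n,ray(c,uv,z).round(3))
print(R.from_quat(manip.current_tcp_rot()).as_matrix().round(2))
cw=viewer.get_calibration("wrist"); T=R.from_quat(manip.current_tcp_rot())
print("cam in tool",T.inv().apply(cw["eye"]-manip.current_tool_pos()).round(3),(T.inv()*R.from_quat(cw["attitude"])).as_matrix().round(3))
for yaw in [0,np.pi/2,np.pi,-np.pi/2]:
    for p in [(.43,-.29,.22),(.45,-.03,.22)]: print(yaw,p,manip.solve_ik(p,down(yaw)))
E
```

```text
tape [ 0.48  -0.28   0.076]
tape front? [ 0.521 -0.276  0.076]
tape other [ 0.443 -0.284  0.076]
scr end [ 0.381 -0.004  0.018]
free end [ 0.572 -0.046  0.018]
redjar [ 0.432 -0.101  0.036]
yjar [0.453 0.071 0.043]
car [ 0.36 -0.19  0.02]
[[ 0.91  0.42 -0.  ]
 [ 0.42 -0.91  0.  ]
 [ 0.   -0.   -1.  ]]
cam in tool [ 0.076 -0.    -0.159] [[-0.    -0.96  -0.281]
 [ 1.    -0.    -0.001]
 [ 0.001 -0.281  0.96 ]]
0 (0.43, -0.29, 0.22) [ 0.97515214  0.28029864 -0.5097046   1.88310505  0.15927326  1.01800801
 -1.1727165 ]
0 (0.45, -0.03, 0.22) [ 0.83526664  0.21069808 -0.91578745  2.02370807  0.19873855  0.99742668
 -1.74930278]
1.5707963267948966 (0.43, -0.29, 0.22) [ 1.210984    0.33874378 -0.8046415   1.87620305  0.28078957  1.04333595
  0.29142886]
1.5707963267948966 (0.45, -0.03, 0.22) [ 1.01219579  0.28202166 -1.14136156  2.02017787  0.30110014  1.02205438
 -0.27429568]
3.141592653589793 (0.43, -0.29, 0.22) [ 1.41757132  0.44901352 -1.10090453  1.87108596  0.44940899  1.09929236
  1.71519919]
3.141592653589793 (0.45, -0.03, 0.22) [ 1.12820681  0.3824811  -1.3238544   2.01832593  0.4262899   1.06589991
  1.17728258]
-1.5707963267948966 (0.43, -0.29, 0.22) [-0.45472335  0.60409317  1.36533924  1.92481859 -0.64978167  1.1657999
 -1.98261577]
-1.5707963267948966 (0.45, -0.03, 0.22) [-1.17418124  0.4914274   1.50067323  2.07501866 -0.55693043  1.09853435
 -2.54844737]
```

Run:
```python
from h import *
manip.move_pose([0.44,-0.28,0.30],down(0.1))
c,im=snap("wrist","w1")
print(manip.current_clock(),manip.current_force())
```

```text
1.4917 [-0.08035942  0.53914251 -0.58498833]
```

View pics/w1.png

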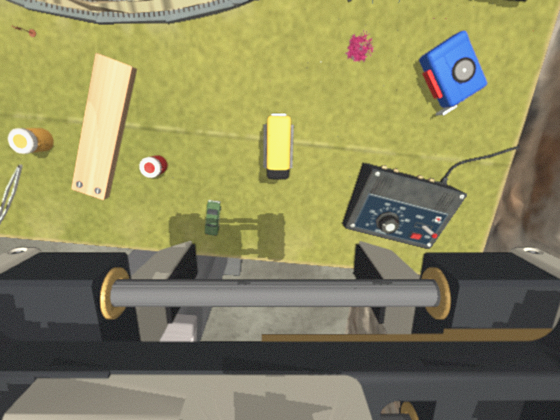

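The wrist view shows the hook, the white lip at (279,115), at the far side of the case, so the tape points away from the robot. The batten's free end is at (115,62) and its screws are at (88,187). I'll take a near-vertical view of each part and fit rectangles.

```bash
cat >> h.py <<'E'
def world_rect(c,mask,z):
    "largest blob of mask back-projected to height z: centre, long, short, yaw of the long axis"
    cnt=max(cv2.findContours(mask,cv2.RETR_EXTERNAL,cv2.CHAIN_APPROX_NONE)[0],key=cv2.contourArea)
    P=np.array([ray(c,p,z)[:2] for p in cnt[:,0].astype(float)])
    r=cv2.minAreaRect((P*1000).astype(np.float32)); b=cv2.boxPoints(r)/1000
    e=[b[1]-b[0],b[2]-b[1]]; e.sort(key=np.linalg.norm); d=e[1]*np.sign(e[1][0])
    return b.mean(0),np.linalg.norm(e[1]),np.linalg.norm(e[0]),np.arctan2(d[1],d[0]),b
E
python3 - <<'E'
from h import *
manip.move_pose([0.40,-0.025,0.24],down(-0.2))
c,im=snap("wrist","wb")
hsv=cv2.cvtColor(im,cv2.COLOR_RGB2HSV)
p=proj(c,[[.476,-.025,.018]])[0].astype(int); print(p,hsv[p[1]-40:p[1]+41:20,p[0]])
manip.move_pose([0.41,-0.285,0.22],down(0.1))
c,im=snap("wrist","wt")
hsv=cv2.cvtColor(im,cv2.COLOR_RGB2HSV)
p=proj(c,[[.48,-.28,.076]])[0].astype(int); print(p,hsv[p[1]-40:p[1]+41:20,p[0]])
print(manip.current_clock())
a=cv2.imread("pics/wb.png")[:300];b=cv2.imread("pics/wt.png")[:300]
cv2.imwrite("pics/both.png",np.vstack([a,b]))
E
```

```text
[262 125] [[ 24  68 247]
 [ 24  68 246]
 [ 24  67 246]
 [ 24  69 246]
 [ 23  74 246]]
[278 129] [[ 30 113 247]
 [ 30 110 247]
 [ 30 112 247]
 [ 30 115 247]
 [ 30 116 119]]
3.6417
```

View pics/both.png

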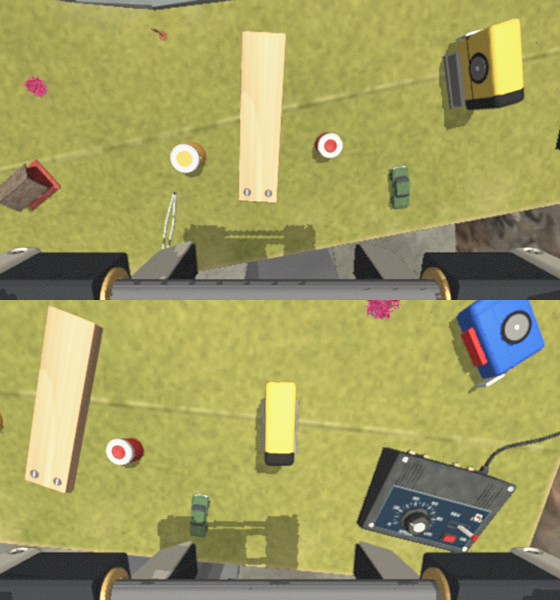

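The upper half shows the batten almost square on, with its free end at (263,32) and its screws at (247,192) and (267,193). The lower half shows the tape centred near (281,423 of the stack), with a black band at its rear.

Run:
```python
from h import *
for n,z,f in [("wb",.018,lambda h:(h[...,2]>215)&(h[...,1]<100)&(h[...,0]>10)&(h[...,0]<35)),("wt",.076,lambda h:(h[...,2]>200)&(h[...,0]>22)&(h[...,0]<36)&(h[...,1]>95))]:
    c=np.load(f"pics/{n}.npy",allow_pickle=True).item(); im=cv2.imread(f"pics/{n}.png")
    h=cv2.cvtColor(im,cv2.COLOR_BGR2HSV); m=f(h).astype(np.uint8)*255
    if n=="wt": m[:, :220]=0; m[:,340:]=0; 
    else: m[:,:220]=0; m[:,300:]=0
    m[205:]=0 if n=="wb" else m[205:]
    ctr,L,W,yaw,b=world_rect(c,m,z); print(n,ctr.round(4),L.round(4),W.round(4),yaw.round(4)); print(b.round(4),c["eye"])
c=np.load("pics/wt.npy",allow_pickle=True).item(); im=cv2.imread("pics/wt.png")
print(cv2.cvtColor(im,cv2.COLOR_BGR2HSV)[72:175:3,281].tolist())
```

```text
wb [ 0.4798 -0.0229] 0.1992 0.0496 -0.2612
[[ 0.3771 -0.0211]
 [ 0.5696 -0.0726]
 [ 0.5824 -0.0246]
 [ 0.39    0.0268]] [ 0.47527697 -0.04121823  0.39903544]
wt [ 0.4915 -0.2804] 0.0666 0.0289 0.0738
[[ 0.4572 -0.2685]
 [ 0.4594 -0.2973]
 [ 0.5258 -0.2924]
 [ 0.5236 -0.2636]] [ 0.48620028 -0.27633371  0.37862074]
[[30, 119, 186], [28, 128, 187], [29, 127, 189], [26, 136, 213], [30, 122, 248], [30, 105, 247], [30, 104, 247], [30, 109, 247], [30, 106, 247], [30, 107, 247], [30, 106, 247], [30, 108, 247], [30, 110, 247], [30, 108, 247], [30, 113, 247], [30, 108, 247], [30, 109, 247], [30, 109, 247], [30, 109, 247], [30, 108, 247], [30, 114, 247], [30, 113, 247], [30, 115, 247], [30, 118, 247], [30, 118, 247], [30, 119, 247], [30, 119, 248], [26, 133, 174], [10, 11, 68], [75, 7, 69], [38, 16, 65], [29, 92, 78], [29, 121, 154], [30, 126, 172], [29, 121, 183]]
```

Run:
```python
import cv2,numpy as np
a=cv2.resize(cv2.imread("pics/w1.png")[95:195,230:330],(400,400),interpolation=3)
b=cv2.resize(cv2.imread("pics/wt.png")[65:185,220:340],(400,400),interpolation=3)
cv2.imwrite("pics/crop.png",np.hstack([a,b]))
```

```text
(no output)
```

View pics/crop.png

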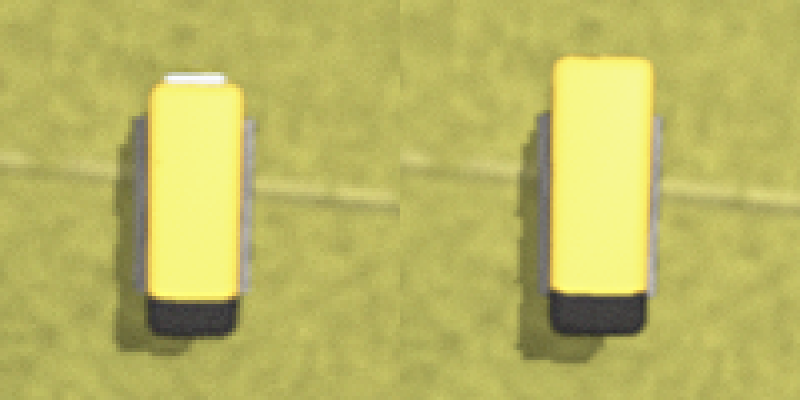

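The crops show the steel lip at the far (front) face and a black band at the rear. From the front edge and yaw, the case centre is about (0.4853, -0.2809) with yaw 0.074. Next is the grasp and a straight lift.

Run:
```python
from h import *
c=np.load("pics/wb.npy",allow_pickle=True).item(); print("redjar",ray(c,(330,145),.036),"yjar",ray(c,(185,158),.043))
g=np.array([.4853,-.2809]); q=down(.074); zt=.034
manip.move_pose([*g,.14],q)
manip.servo_line([*g,zt],vel=.1)
print(manip.current_force().round(2))
effector.close(45); manip.sleep(.2)
print("gap",manip.current_finger_gap(),manip.current_gripper_force(),manip.current_force().round(2),manip.current_tool_pos().round(4))
manip.servo_line([*g,zt+.03],vel=.06)
manip.servo_line([*g,.16],vel=.15)
manip.sleep(.2)
print("gap",manip.current_finger_gap(),manip.current_force().round(2),manip.current_wrist_torque().round(3),manip.current_tool_pos().round(4),manip.current_clock())
snap("wrist","w3")
```

```text
redjar [ 0.4373302 -0.1006348  0.036    ] yjar [0.45767856 0.07220814 0.043     ]
[0.01 0.58 0.44]
gap 0.02977098869173366 44.953399300575256 [-0.78 -0.76 -0.63] [ 0.4853 -0.2809  0.034 ]
gap 0.02941436873932044 [ 0.57  0.32 -1.72] [ 0.039  0.019 -0.008] [ 0.4846 -0.2805  0.1588] 8.1917
```

View pics/w3.png

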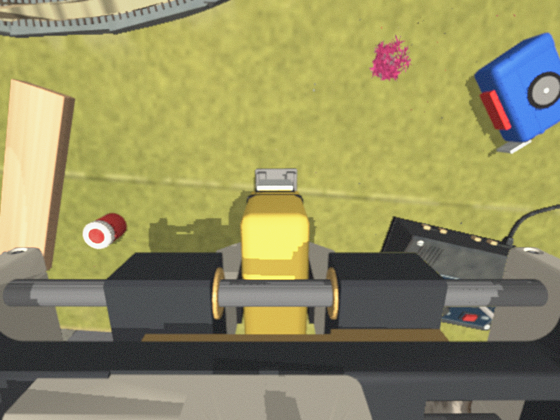

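The tape is held square, with its front face edges at columns 243–308. The hook spans rows 170–190 at column 276. I'll check the in-hand offset against the projected model.

Run:
```python
from h import *
c=np.load("pics/w3.npy",allow_pickle=True).item()
T=R.from_quat(manip.current_tcp_rot()); t=manip.current_tool_pos(); print(T.as_euler('xyz').round(4))
for n,x,z in [("lip bottom outer",.043,.025),("lip top outer",.043,.004),("lip top inner",.040,.004),("case top front",.040,-.042)]:
    print(n,proj(c,[t+T.apply([x,s,z]) for s in (-.01,.01)]).round(1).tolist())
im=cv2.imread("pics/w3.png"); print(cv2.cvtColor(im,cv2.COLOR_BGR2GRAY)[164:204,276].tolist())
print([p for p in range(225,330) if 0],cv2.cvtColor(im,cv2.COLOR_BGR2GRAY)[180,250:302].tolist())
yaw=-.2612; C=np.array([.4798,-.0229]); u=np.array([np.cos(yaw),np.sin(yaw)])
for s in (.068,0): print(manip.solve_ik([*(C+s*u),.038],down(yaw)))
```

```text
[-3.1403e+00  1.5000e-03  7.4100e-02]
lip bottom outer [[259.6, 177.8], [291.6, 177.8]]
lip top outer [[257.7, 184.5], [293.6, 184.5]]
lip top inner [[257.8, 189.8], [293.5, 189.8]]
case top front [[251.5, 214.1], [300.1, 214.1]]
[168, 164, 174, 168, 146, 167, 183, 192, 189, 188, 185, 185, 183, 185, 184, 161, 145, 149, 144, 145, 139, 190, 252, 249, 249, 252, 182, 83, 111, 131, 100, 133, 143, 145, 140, 150, 146, 148, 147, 148]
[] [174, 174, 177, 146, 113, 113, 142, 170, 160, 144, 153, 148, 151, 149, 147, 143, 147, 150, 149, 148, 149, 147, 148, 149, 148, 147, 145, 149, 148, 149, 146, 148, 151, 146, 148, 142, 143, 149, 144, 148, 160, 174, 172, 164, 165, 176, 163, 160, 167, 170, 168, 168]
[ 0.35938458  0.58823639 -0.42133901  1.9371695   0.36420877  0.69073327
 -2.11528539]
[ 0.35881971  0.50426959 -0.43829078  2.09723298  0.36466217  0.61256471
 -2.16530416]
```

The offset matches within about 0.5 mm. Next: move over the free end, lower with the hook 8 mm past it, and back up slowly while watching the force.

Run:
```python
from h import *
yaw=-.2612; C=np.array([.4798,-.0229]); u=np.array([np.cos(yaw),np.sin(yaw)]); q=down(yaw)
def st(l):
    t=manip.current_tool_pos(); f=manip.current_force()
    print(l,"s %.4f lat %.4f z %.4f"%((t[:2]-C)@u,(t[:2]-C)@[-u[1],u[0]],t[2]),"Fu %.2f Fz %.2f"%(f[:2]@u,f[2]),"gap %.4f"%manip.current_finger_gap(),"t %.1f"%manip.current_clock())
P=lambda s,z:[*(C+s*u),z]
manip.move_pose(P(.068,.14),q); manip.sleep(.2); st("above")
manip.servo_line(P(.068,.05),vel=.08); manip.sleep(.2); st("low")
dz=.05-manip.current_tool_pos()[2]
manip.servo_line(P(.068,.038+dz),vel=.03); manip.sleep(.2); st("down")
for s in (.064,.061,.058,.055,.050):
    manip.servo_line(P(s,.038+dz),vel=.02); manip.sleep(.15); st("back")
snap("wrist","w4")
```

```text
above s 0.0685 lat -0.0021 z 0.1400 Fu -0.34 Fz -2.59 gap 0.0298 t 9.4
low s 0.0684 lat 0.0000 z 0.0505 Fu 0.18 Fz -3.57 gap 0.0292 t 10.9
down s 0.0680 lat 0.0000 z 0.0375 Fu -0.12 Fz -3.24 gap 0.0292 t 11.7
back s 0.0641 lat -0.0000 z 0.0376 Fu 0.63 Fz -3.90 gap 0.0300 t 12.2
back s 0.0611 lat 0.0000 z 0.0375 Fu 0.62 Fz -3.49 gap 0.0297 t 12.6
back s 0.0585 lat 0.0000 z 0.0377 Fu 1.63 Fz -3.18 gap 0.0302 t 13.1
back s 0.0551 lat 0.0000 z 0.0376 Fu 2.34 Fz -2.63 gap 0.0301 t 13.5
back s 0.0501 lat 0.0000 z 0.0375 Fu 2.70 Fz -2.74 gap 0.0303 t 14.1
```

View pics/w4.png

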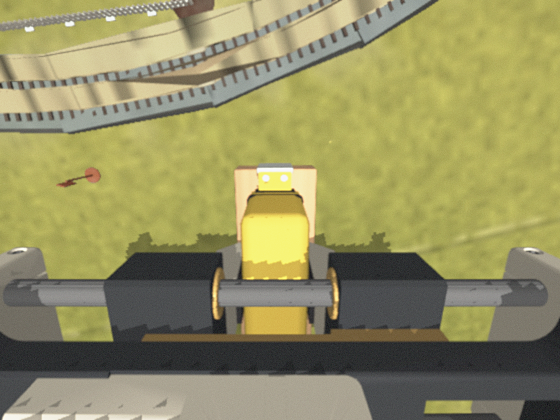

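The hook (275,168) is on the batten's end (row 168) and about 10 mm of blade is out. I'll continue to about 58 mm and measure.

```bash
cat >> h.py <<'E'
yaw=-.2612; C=np.array([.4798,-.0229]); u=np.array([np.cos(yaw),np.sin(yaw)]); q=down(yaw)
def st(l):
    t=manip.current_tool_pos(); f=manip.current_force(); s=(t[:2]-C)@u
    print(l,"s %.4f lat %.4f z %.4f"%(s,(t[:2]-C)@[-u[1],u[0]],t[2]),"Fu %.2f Fz %.2f"%(f[:2]@u,f[2]),"gap %.4f"%manip.current_finger_gap(),"t %.1f"%manip.current_clock())
P=lambda s,z:[*(C+s*u),z]
E
python3 - <<'E'
from h import *
for s in (.03,.002):
    manip.servo_line(P(s,.038),vel=.03); manip.sleep(.2); st("back")
c,im=snap("wrist","w5"); T=R.from_quat(manip.current_tcp_rot()); t=manip.current_tool_pos()
for x in (.04,.05,.06,.08,.096,.098,.1,.102,.103,.105): print(x,"liptop",proj(c,[t+T.apply([x,0,.004])])[0].round(1),"blade/mouth",proj(c,[t+T.apply([x,0,.005])])[0].round(1))
g=cv2.resize(im[40:215,200:350,::-1],None,fx=3.4,fy=3.4,interpolation=3); cv2.imwrite("pics/w5c.png",g)
E
```

```text
back s 0.0303 lat -0.0000 z 0.0381 Fu 3.31 Fz -4.29 gap 0.0302 t 15.1
back s 0.0022 lat -0.0000 z 0.0380 Fu 3.29 Fz -3.13 gap 0.0296 t 16.4
0.04 liptop [275.6 189.9] blade/mouth [275.6 189.5]
0.05 liptop [275.6 172.1] blade/mouth [275.6 171.8]
0.06 liptop [275.6 153.8] blade/mouth [275.6 153.6]
0.08 liptop [275.6 115.1] blade/mouth [275.6 115.2]
0.096 liptop [275.6  82.1] blade/mouth [275.6  82.4]
0.098 liptop [275.6  77.9] blade/mouth [275.6  78.2]
0.1 liptop [275.6  73.6] blade/mouth [275.6  73.9]
0.102 liptop [275.6  69.3] blade/mouth [275.6  69.6]
0.103 liptop [275.6  67.1] blade/mouth [275.6  67.5]
0.105 liptop [275.6  62.7] blade/mouth [275.6  63.1]
```

View pics/w5c.png

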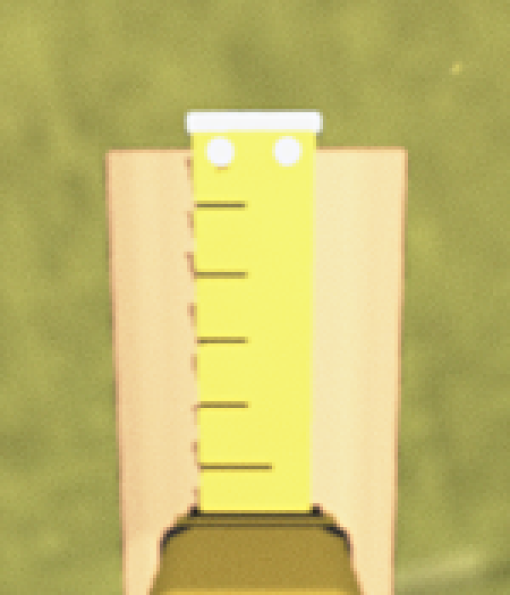

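The crop shows five lines out. The lip's inner edge at row 131 (78.5 in the full picture) gives 57.7 mm drawn, so 60 mm is at s ≈ 0. I'll go there and check for the red line.

Run:
```python
from h import *
manip.servo_line(P(-.0003,.038),vel=.01); manip.sleep(.3); st("60")
c,im=snap("wrist","w6"); T=R.from_quat(manip.current_tcp_rot()); t=manip.current_tool_pos()
for x in (.098,.099,.1,.101,.102): print(x,proj(c,[t+T.apply([x,0,.004])])[0].round(1))
print(im[62:84,275,:].tolist()); 
g=cv2.resize(im[50:215,210:340,::-1],None,fx=3.5,fy=3.5,interpolation=3); cv2.imwrite("pics/w6c.png",g)
```

```text
60 s -0.0002 lat -0.0000 z 0.0380 Fu 3.70 Fz -3.42 gap 0.0293 t 17.1
0.098 [275.6  77.8]
0.099 [275.6  75.7]
0.1 [275.6  73.5]
0.101 [275.6  71.4]
0.102 [275.6  69.2]
[[160, 157, 83], [156, 156, 80], [159, 157, 81], [154, 155, 75], [158, 158, 84], [199, 203, 171], [248, 250, 254], [248, 249, 251], [247, 247, 251], [246, 246, 237], [246, 245, 161], [246, 245, 121], [246, 245, 116], [246, 245, 118], [246, 245, 118], [246, 245, 122], [246, 245, 119], [246, 245, 118], [246, 245, 119], [246, 244, 116], [246, 245, 117], [246, 245, 119]]
```

View pics/w6c.png

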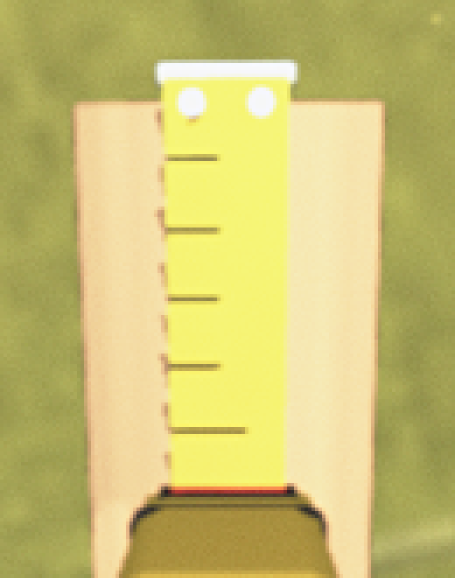

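The red line now shows at the mouth (crop row 489). The 40 and 50 mm lines back-project to 59.8 mm and the 10 mm line to 60.1 mm drawn. Next I'll press down in small force-guarded steps.

Run:
```python
from h import *
f0=np.mean([manip.current_force()[2] for _ in range(5)]); z=.038; print("f0",f0)
while z>.0295:
    z-=.0004 if z>.0334 else .00015
    manip.servo_line(P(-.0003,z),vel=.01 if z>.0334 else .005); manip.sleep(.06)
    f=np.mean([manip.current_force()[2] for _ in range(4)])-f0; st("cmd %.5f dF %.1f"%(z,f))
    if f>19: break
```

```text
f0 -3.1603611382009906
cmd 0.03760 dF 0.9 s -0.0001 lat 0.0002 z 0.0377 Fu 3.43 Fz -2.30 gap 0.0302 t 17.5
cmd 0.03720 dF 1.0 s -0.0001 lat 0.0003 z 0.0373 Fu 3.94 Fz -2.11 gap 0.0301 t 17.8
cmd 0.03680 dF 4.8 s -0.0001 lat 0.0002 z 0.0370 Fu 2.56 Fz 1.65 gap 0.0300 t 18.1
cmd 0.03640 dF 8.7 s -0.0000 lat 0.0003 z 0.0368 Fu 3.16 Fz 5.50 gap 0.0302 t 18.4
cmd 0.03600 dF 10.3 s 0.0000 lat 0.0003 z 0.0364 Fu 1.32 Fz 7.09 gap 0.0297 t 18.7
cmd 0.03560 dF 11.0 s 0.0000 lat 0.0003 z 0.0361 Fu 2.67 Fz 7.87 gap 0.0297 t 19.0
cmd 0.03520 dF 6.4 s -0.0000 lat 0.0002 z 0.0354 Fu 3.33 Fz 3.27 gap 0.0292 t 19.4
cmd 0.03480 dF 9.6 s -0.0000 lat 0.0002 z 0.0351 Fu 2.46 Fz 6.43 gap 0.0300 t 19.7
cmd 0.03440 dF 10.8 s -0.0000 lat 0.0002 z 0.0347 Fu 3.07 Fz 7.62 gap 0.0298 t 20.0
cmd 0.03400 dF 10.8 s -0.0000 lat 0.0002 z 0.0344 Fu 3.35 Fz 7.62 gap 0.0297 t 20.3
cmd 0.03360 dF 10.7 s -0.0000 lat 0.0003 z 0.0340 Fu 1.78 Fz 7.59 gap 0.0296 t 20.6
cmd 0.03320 dF 6.1 s -0.0001 lat 0.0002 z 0.0332 Fu 4.01 Fz 2.94 gap 0.0297 t 20.9
cmd 0.03305 dF 6.5 s -0.0001 lat 0.0002 z 0.0331 Fu 4.59 Fz 3.36 gap 0.0296 
[... 504 characters left out ...]
96 t 23.1
cmd 0.03200 dF 7.1 s -0.0010 lat -0.0003 z 0.0319 Fu -3.19 Fz 3.98 gap 0.0296 t 23.4
cmd 0.03185 dF 9.3 s -0.0010 lat -0.0003 z 0.0319 Fu -4.02 Fz 6.18 gap 0.0297 t 23.7
cmd 0.03170 dF 11.5 s -0.0010 lat -0.0003 z 0.0319 Fu -4.33 Fz 8.35 gap 0.0297 t 24.0
cmd 0.03155 dF 13.3 s -0.0010 lat -0.0003 z 0.0319 Fu -5.35 Fz 10.13 gap 0.0301 t 24.3
cmd 0.03140 dF 15.4 s -0.0010 lat -0.0003 z 0.0319 Fu -6.11 Fz 12.20 gap 0.0299 t 24.6
cmd 0.03125 dF 16.4 s -0.0010 lat -0.0003 z 0.0319 Fu -6.27 Fz 13.20 gap 0.0296 t 24.9
cmd 0.03110 dF 18.4 s -0.0010 lat -0.0003 z 0.0319 Fu -6.58 Fz 15.25 gap 0.0298 t 25.2
cmd 0.03095 dF 20.9 s -0.0010 lat -0.0003 z 0.0319 Fu -7.33 Fz 17.72 gap 0.0297 t 25.5
```

The lock snapped near z 0.033 and the case now bears on the batten. I'll relax the load where it stands and look.

Run:
```python
from h import *
t=manip.current_tool_pos().copy(); t[2]=.0319
manip.servo_line(t,vel=.005); manip.sleep(.3); st("relaxed"); print(manip.current_force().round(1))
c,im=snap("wrist","w7"); T=R.from_quat(manip.current_tcp_rot()); t=manip.current_tool_pos()
for x in (.04,.05,.06,.099,.1,.101,.102): print(x,proj(c,[t+T.apply([x,0,.005])])[0].round(1))
print(proj(c,[[*(C+.1*u),.018]]))
g=cv2.resize(im[50:215,210:340,::-1],None,fx=3.5,fy=3.5,interpolation=3); cv2.imwrite("pics/w7c.png",g)
```

```text
relaxed s -0.0008 lat -0.0000 z 0.0319 Fu -0.61 Fz 2.02 gap 0.0295 t 26.2
[-0.3  1.2  2. ]
0.04 [275.6 189.4]
0.05 [275.6 171.7]
0.06 [275.6 153.5]
0.099 [275.6  75.9]
0.1 [275.6  73.8]
0.101 [275.6  71.6]
0.102 [275.6  69.5]
[[275.64786842  74.77932117]]
```

View pics/w7c.png

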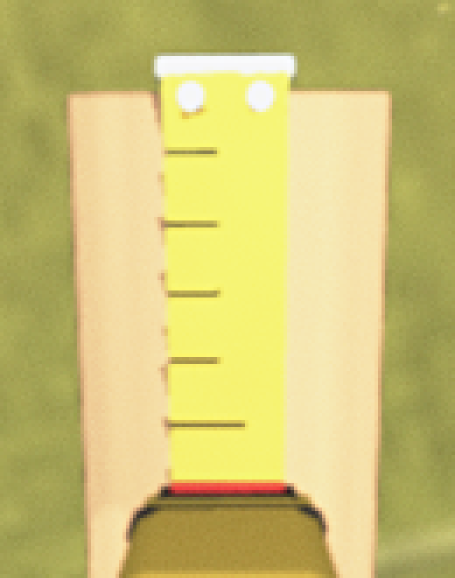

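The red line is fully at the mouth, about 60.6 mm drawn, and the hook is at the end to within 0.5 mm. I'll make one very gentle force-limited pull to seat the hook, then release.

Run:
```python
from h import *
t0=manip.current_tool_pos().copy()
for k in range(1,8):
    manip.servo_line([*(t0[:2]-.00015*k*u),.0319],vel=.005); manip.sleep(.1)
    f=np.mean([manip.current_force()[:2]@u for _ in range(4)]); st("F %.1f"%f)
    if f>3.5: break
```

```text
F -0.4 s -0.0009 lat 0.0000 z 0.0319 Fu -0.39 Fz 3.06 gap 0.0295 t 26.6
F 1.2 s -0.0009 lat 0.0000 z 0.0319 Fu 1.20 Fz 0.22 gap 0.0295 t 27.0
F 0.6 s -0.0010 lat 0.0000 z 0.0319 Fu 0.57 Fz 0.32 gap 0.0297 t 27.3
F 3.2 s -0.0011 lat 0.0000 z 0.0320 Fu 3.21 Fz -1.34 gap 0.0298 t 27.7
F 3.2 s -0.0011 lat 0.0000 z 0.0320 Fu 3.16 Fz -2.21 gap 0.0301 t 28.0
F 5.2 s -0.0011 lat 0.0000 z 0.0319 Fu 5.23 Fz -4.25 gap 0.0297 t 28.4
```

The pull force rises with no further motion, so the hook is seated. Now I'll relax slightly, release, rise and check.

Run:
```python
from h import *
t=manip.current_tool_pos().copy()
manip.servo_line([*(t[:2]),.0318],vel=.005); manip.sleep(.2); st("pre")
effector.open_jaws(); manip.sleep(.3); st("open")
manip.servo_line([*t[:2],.06],vel=.05); manip.servo_line([*t[:2],.20],vel=.15)
manip.servo_line([*(t[:2]-.05*u),.24],vel=.15)
manip.sleep(.3); st("up")
c,im=snap("wrist","w8"); cv2.imwrite("pics/w8c.png",cv2.resize(im[:250,130:430,::-1],None,fx=2.4,fy=2.4,interpolation=3))
print("end proj z18",proj(c,[[*(C+.1*u),.018],[*(C+.04*u),.018]]))
```

```text
pre s -0.0011 lat 0.0000 z 0.0319 Fu 2.51 Fz 1.26 gap 0.0299 t 28.8
open s -0.0012 lat 0.0000 z 0.0318 Fu -0.42 Fz 0.33 gap 0.0919 t 30.2
up s -0.0511 lat 0.0000 z 0.2394 Fu 0.28 Fz -0.36 gap 0.0920 t 32.9
end proj z18 [[275.43267389  55.35154867]
 [275.43886081 109.7532632 ]]
```

View pics/w8c.png

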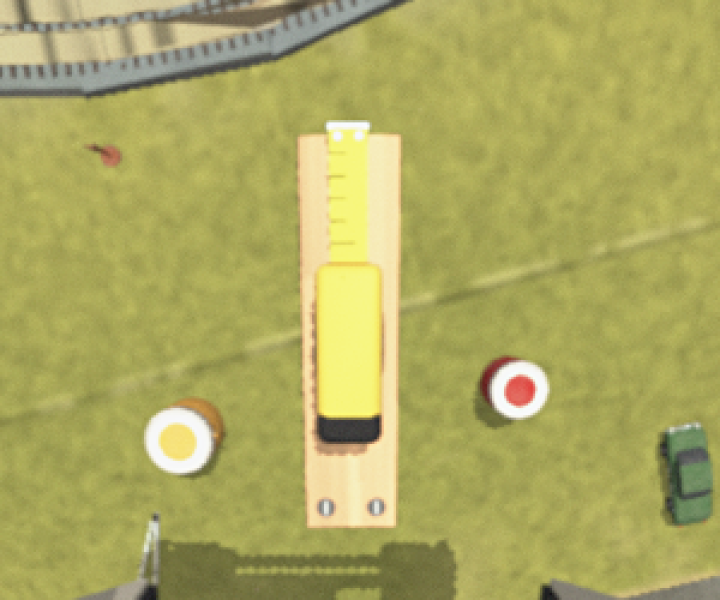

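The tape stands on the batten with its blade out and the hook lip over the free end (347,127). The jars and the car have not moved. Handing in.

```bash
python3 -c "
from bench import manip
print(manip.hand_in())"
```

```text
the job is handed in; nothing more can be done
None
```

The job is handed in at about 33 s: the tape measure stands on the batten, released, with the hook on the free end and about 60.6 mm of blade out by camera (red line at the mouth). The lock snap showed as a sudden drop in force and height.

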